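Start the self-tapping cover screw

TASK

One of the three small sensor boxes on the lab bench still has its blue wing screw standing up loose in the pilot hole. Grip that screw by its wing, press it firmly down so that the cover sinks on its rubber buffers, and keep pressing while you turn it clockwise about a quarter turn so that it cuts its first thread; then let go. Leave the box whose blue screw is already home and the box with the orange screw alone.

Things in the scene. Friction and masses are not known exactly. Their poses are not given: they have to be found in the camera images.
- wing_centre (a point): Centre of the blue wing (head) of the loose upright screw, z about 0.116. Wing: blade 36 mm long (x), 12 thick (y: pinch here, from above), 24 high (z up, the screw's axis). 21 mm of shank below it, then a 28 mm round flange; cover top 42 mm below centre. The cover (110 x 90 mm) floats on rubber buffers: pushed down it sinks 1 mm per 1.5 N, 12 mm at most, and rises when let go.
- thread (a joint): How far the blue screw has cut, rad of clockwise turn seen from above; 0 at the start, a quarter turn is 1.57. It cuts fully only under 10 N of push or more (cover sunk 7 mm or more; press the wing down by 10 mm); turning takes little torque and the wing goes no deeper meanwhile. Pushed less, it slips, partly or wholly: the wing spins without cutting. It stays upright and never shifts sideways.
- finished_box: The same kind of box, 110 (x) x 90 (y) mm, fixed to the bench, its blue wing screw already home: the wing sits right on its flange, no shank seen. Origin at the centre of its underside, z up; cover top 74 mm, wing top 107 mm above it. To be left alone.
- orange_box: The same kind of box with an orange wing screw that stands as high as the loose blue one. Origin at the centre of its underside, z up; cover top 74 mm, wing top 128 mm above it. To be left alone.
Mind the look-alikes: they are no part of the job. Leave any green or purple look-alike of the part that bears wing_centre alone.

How it is judged:
By the outcome, as a careful person would: the job done as asked, in the order asked, and still so for the second after the job is handed in, with the robot touching nothing.
It also fails if it takes over 35 s, if anything falls off the work surface, if the arm or the gripper's body presses on something with over 40 N, if the wrist force passes 120 N, or if a joint passes its speed limit or range.

ROBOT

A 6-joint arm with a two-finger parallel gripper is mounted at the origin on the work surface. World frame = base frame: x ahead of the robot, y to its left, z up, the work surface at z = 0. Lengths are in mm, angles in rad, forces in N, time in s.
With the tool pointing down it reaches from about 275 to 725 mm from the base axis. Payload 5.6 kg.
Tool frame: the origin (TCP) lies midway between the tips of the shut fingers; the grasp point (between the pads) lies 19 mm behind it; z points along the fingers, y is the line along which they close (so a half turn about z gives the same grasp; the last joint's range is limited). The gripper opens to 85 mm and grips with 20 to 120 N. Pads are 22 mm wide; open, the fingers measure 114 mm over their backs; the gripper's body (76 mm by 85 mm) begins 54 mm behind the grasp point. The pads swing forward as they close: fully open they stand 13 mm farther back than shut.
Start: joints at [1.591, 0.255, 0.108, 0, -1.424, -0.285], TCP at [143.917, 530.83, 231.283] pointing down, gripper open.
Joint ranges: [-2.95, 2.95], [-1.21, 1.97], [-1.09, 1.5], [-2.87, 1.71], [-2.94, -0.07], [-3.05, 3.05]. Speed limits (rad/s): [2.57, 2.57, 3.14, 3.14, 3.14, 3.14].

INTERFACE

Orientations are given as a 3x3 rotation matrix whose columns are the frame's x, y, z axes.
In Python, from station import ctrl gives the robot as it stands. The module is installed in compiled form; this text tells all that it offers.
- The arm moves only by the tool servo_tool, never from a script. Its argument "moves" is text: rows parted by semicolons, each of 6 numbers parted by spaces: the shift along the tool's x, y, z in mm, then the turn, a rotation vector about the tool's x, y, z in rad. In form: tx ty tz rx ry rz; .... A call has 1 to 12 rows; each row shifts and turns the commanded pose from where the row before left it, along the tool's axes as they then stand; what a row does not reach is not made up. A row lasts 1/10 s, in which the tool goes at most 50 mm and 8.59 degrees, less where a joint would pass 70% of its speed; a pose out of reach is approached as far as the arm can. A call is refused whole if a number of a shift passes 50 or a number of a turn 0.15, either way. A call with a gripper value outside its range is refused whole. "gripper" is the opening, from 0 (shut) to 1 (fully open), set as the call begins (left out, the last holds). The fingers move at their own pace and stop on an object; "grip_force" is the grip in N (left out, the last holds). Time passes only in rows, so rows that do not move let the fingers close. It gives the time, the measured TCP pose, the force, the opening and the grip force at its end, in the units of the state.
- ctrl.get_obs(): the state, without advancing time (a new reading comes with each control period).
- ctrl.camera(name): name is "scene" or "top"; returns the picture (384x512x3 uint8, red, green, blue); there is no depth.
- ctrl.get_calibration(name): a dict with "camera_matrix" (3x3 intrinsics, pixels), "rvec" (rotation vector, rad) and "tvec" (3), from world to camera coordinates, as OpenCV has them. Camera axes: x right, y down, z forward; pixel columns grow to the right and rows downward; lengths in mm; the calibration is good to about 2 mm. A picture is of the moment at which its call begins. get_calibration takes no time and is no camera call.
- ctrl.job_done(): hands the job in; it is judged then, once.
The state is a dict: "clock": time; "joint_pos": joint angles; "qvel": joint speeds; "effort": joint torques, N m; "tcp_pos": TCP position; "eef_rot": TCP orientation; "contact_force": force on the tool from outside, world axes, zero at the start; "ft_torque": the same for the moment, N m; "width": finger opening in mm; "grasp_force": force on a finger pad.
Only numpy, scipy, OpenCV 4.12 (cv2) and the standard library are available. Lean on these libraries where they do the work, as an engineer would, in place of code of your own. Each camera call takes 0.05 s, during which the arm holds its last target. There are 200 camera calls.

## Working session

There is one attempt and no reset: what is moved stays moved. The work goes in short steps, Python scripts to look and compute and a tool call to move; the robot and the scene stay as the last step left them, time stands still between calls to the robot, and variables do not carry over. Pictures are saved under pics/ and viewed, at most 10 in all, crops included, and the job is handed in when it is done.

Besides the shell and the picture viewer there is one more tool, called after "Emit:" as a command line: name --argument value ..., lists and objects as JSON in quotes. servo_tool: Moves the arm, as the interface text tells. Its arguments: {"type":"object","properties":{"moves":{"type":"string"},"gripper":{"type":"number"},"grip_force":{"type":"number"}},"required":["moves"]}

```bash
mkdir -p pics; python3 - <<'E'
from station import ctrl
import cv2
for n in("top","scene"):
    cv2.imwrite(f"pics/{n}0.png",cv2.resize(ctrl.camera(n)[...,::-1],(800,600),interpolation=cv2.INTER_CUBIC))
    print(ctrl.get_calibration(n))
o=ctrl.get_obs();print(o)
E
```

```text
{'camera_matrix': array([[404.38550951,   0.        , 256.72039013],
       [  0.        , 404.38550951, 188.49877743],
       [  0.        ,   0.        ,   1.        ]]), 'rvec': array([ 2.20378548, -2.1509169 ,  0.08514486]), 'tvec': array([ -69.21978505,  468.83406925, 1071.59894777])}
{'camera_matrix': array([[423.58826071,   0.        , 257.66252656],
       [  0.        , 423.58826071, 190.40233462],
       [  0.        ,   0.        ,   1.        ]]), 'rvec': array([ 1.8523089 ,  1.27771471, -0.69106568]), 'tvec': array([-109.36897112, -185.26383868, 1415.72343039])}
{'clock': 0.1, 'joint_pos': array([ 1.59060409e+00,  2.55687798e-01,  1.07159336e-01, -3.70497846e-04,
       -1.42389575e+00, -2.84612787e-01]), 'qvel': array([ 0.00068009, -0.00104641,  0.00246084,  0.00107459, -0.00037047,
        0.00206369]), 'effort': array([-1.86378296e-03, -3.87605202e+01,  2.38474005e+01,  5.37802130e+00,
       -3.81736929e-03, -7.53204006e-07]), 'tcp_pos': array([143.78950075, 530.43196208, 230.50418058]), 'eef_rot': array([[ 9.65129293e-01, -2.61773444e-01, -3.34193076e-04],
       [-2.61773636e-01, -9.65127914e-01, -1.63481310e-03],
       [ 1.05411588e-04,  1.66528894e-03, -9.99998608e-01]]), 'contact_force': array([0.36344231, 0.18771496, 0.58835558]), 'ft_torque': array([ 0.02663024,  0.0246819 , -0.03083891]), 'grasp_force': 0.0, 'width': 85.20167959177894}
```

View pics/top0.png

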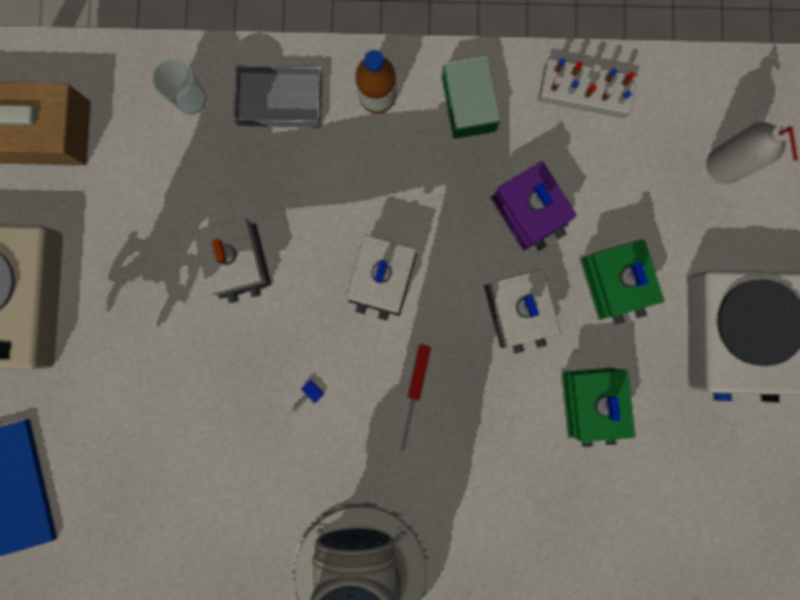

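View pics/scene0.png

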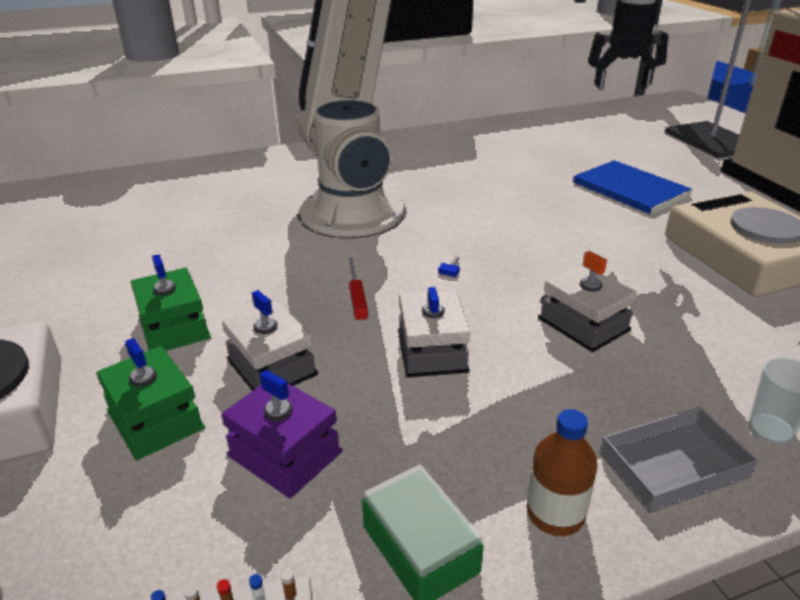

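The possible targets, by top-view pixel, are:
- White box, blue wing, at (528,305). Scene (262,303), with shank visible.
- White box, blue wing, at (381,271). Scene (433,300), wing low on its flange.
- Orange screw at (219,250).
- Purple box at (540,195).
- Green boxes at (638,273) and (612,408).
- Loose blue part on the bench at (312,390).

I choose (528,305) and will check it in a close crop.

```bash
python3 - <<'E'
from station import ctrl
import cv2,numpy as np
t=ctrl.camera("top")[...,::-1];s=ctrl.camera("scene")[...,::-1]
# 8x crops
a=cv2.resize(t[170:228,308:366],(400,400),interpolation=cv2.INTER_CUBIC)  #6.897x
b=cv2.resize(s[178:236,140:198],(400,400),interpolation=cv2.INTER_CUBIC)
cv2.imwrite("pics/crop.png",np.hstack([a,b]))
c=s[170:240,240:320]
cv2.imwrite("pics/fin.png",cv2.resize(c,None,fx=5,fy=5,interpolation=cv2.INTER_CUBIC))
E
```

```text
(no output)
```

View pics/crop.png

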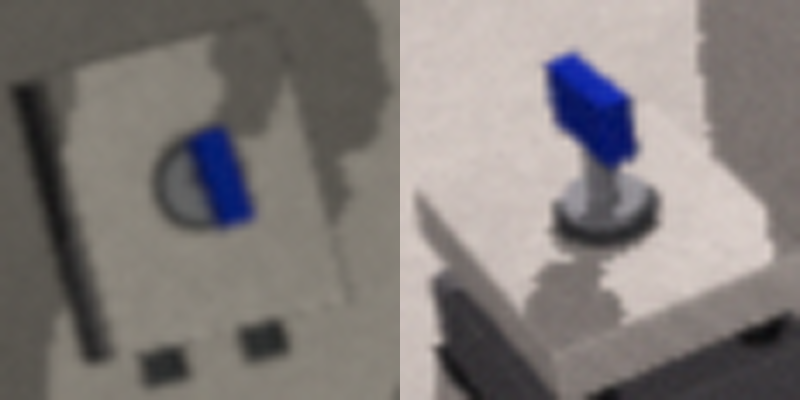

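View pics/fin.png

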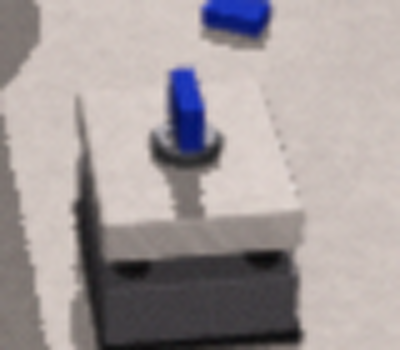

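The crop shows the white box at top (528,305) with a visible shank under its wing, so it is the loose one. The other white box's wing sits on its flange. Next I fit the wing pose to both views.

```bash
cat > fit.py <<'E'
from station import ctrl
import cv2,numpy as np
from scipy.optimize import minimize
def fit(x0=None,zfix=None):
    R={"top":(170,228,308,366),"scene":(178,236,140,198)};D={}
    for n,(a,b,c,d) in R.items():
        im=ctrl.camera(n).astype(int);m=((im[...,2]-im[...,0])>50)&((im[...,2]-im[...,1])>50)
        k=np.zeros_like(m);k[a:b,c:d]=m[a:b,c:d];D[n]=(cv2.GaussianBlur(k.astype(np.float32),(0,0),1.0),ctrl.get_calibration(n))
    g=np.array([[i*18,j*6,k*12] for i in(-1,1) for j in(-1,1) for k in(-1,1)],float)
    def cost(p):
        c,s=np.cos(p[3]),np.sin(p[3]);P=g@np.array([[c,-s,0],[s,c,0],[0,0,1]]).T+p[:3];e=0
        for k,C in D.values():
            q=cv2.projectPoints(P,C["rvec"],C["tvec"],C["camera_matrix"],None)[0]
            M=np.zeros((384*8,512*8),np.uint8)
            cv2.fillConvexPoly(M,cv2.convexHull(((q+.5)*8).astype(np.int32)),255)
            m=cv2.resize(M,(512,384),interpolation=cv2.INTER_AREA)/255.
            e+=((cv2.GaussianBlur(m.astype(np.float32),(0,0),1.0)-k)**2).sum()
        return e
    if x0 is None:
        C=D["top"][1];K=C["camera_matrix"];Rm=cv2.Rodrigues(C["rvec"])[0]
        ys,xs=np.nonzero(D["top"][0]>.5);r=Rm.T@np.linalg.inv(K)@[xs.mean(),ys.mean(),1];o=-Rm.T@C["tvec"]
        x0=[*(o+r*(118-o[2])/r[2])[:2],116,0.]
    best=min((minimize(cost,[*x0[:3],x0[3]+d],method="Nelder-Mead",options=dict(initial_simplex=np.array([[*x0[:3],x0[3]+d]]*5)+np.vstack([np.zeros(4),np.diag([8,8,5,.25])]),maxiter=250)) for d in(-.5,0,.5)),key=lambda r:r.fun)
    return best.x,best.fun
if __name__=="__main__":
    x,f=fit();print(np.round(x,3),f)
E
python3 fit.py
```

```text
[ 4.51148e+02 -2.61714e+02  1.15501e+02  2.34000e-01] 16.55536460876465
```

Emit:
servo_tool --moves "25 34 0 0 0 0;25 34 0 0 0 0;25 34 0 0 0 0;25 34 0 0 0 0;25 34 0 0 0 0;25 34 0 0 0 0;25 34 0 0 0 0;25 34 0 0 0 0;25 34 0 0 0 0;25 34 0 0 0 0;25 34 0 0 0 0;25 34 0 0 0 0" --gripper 1 --grip_force 100

```text
clock: 1.5
tcp_pos: [326.8, 56.9, 231.7]
eef_rot: [[0.965, -0.261, 0.001], [-0.261, -0.965, 0.001], [0.001, -0.001, -1.0]]
contact_force: [1.1, 1.4, -0.3]
width: 85.7
grasp_force: 0.0
```

Emit:
servo_tool --moves "25 34 0 0 0 0;25 34 0 0 0 0;25 34 0 0 0 0;25 34 0 0 0 0;25 34 0 0 0 0;25 34 0 0 0 0;0 0 0 0 0 -0.125;0 0 0 0 0 -0.125;0 0 0 0 0 -0.125;0 0 0 0 0 -0.125;0 0 0 0 0 0"

```text
clock: 2.6
tcp_pos: [418.0, -177.7, 231.2]
eef_rot: [[0.972, 0.234, -0.0], [0.234, -0.972, 0.0], [-0.0, -0.0, -1.0]]
contact_force: [-0.3, -0.2, -0.0]
width: 85.2
grasp_force: 0.0
```

```bash
cat > st.py <<'E'
from station import ctrl
import numpy as np,sys
np.set_printoptions(suppress=True,precision=3)
o=ctrl.get_obs();R=o["eef_rot"];print(o["clock"],o["tcp_pos"],"psi",np.arctan2(R[1,0],R[0,0]),"z",R[:,2],"q",o["joint_pos"],o["contact_force"],o["width"],o["grasp_force"])
t=np.array([451.1,-261.7,94]);print("to go (tool)",R.T@(t-o["tcp_pos"]))
E
python3 st.py
```

```text
2.6 [ 417.991 -177.65   231.232] psi 0.23605785985853817 z [-0.  0. -1.] q [-0.055  0.064 -0.123 -0.    -1.384  1.862] [-0.263 -0.243 -0.038] 85.19111204875058 0.0
to go (tool) [ 12.542  89.475 137.223]
```

Emit:
servo_tool --moves "4 30 0 0 0 0;4 30 0 0 0 0;4.5 29.5 0 0 0 0;0 0 25 0 0 0;0 0 25 0 0 0;0 0 20 0 0 0;0 0 0 0 0 0;0 0 0 0 0 0"

```text
clock: 3.4
tcp_pos: [451.3, -261.9, 161.9]
eef_rot: [[0.973, 0.232, -0.0], [0.232, -0.973, -0.001], [-0.0, 0.001, -1.0]]
contact_force: [0.1, 0.9, 1.0]
width: 85.6
grasp_force: 0.0
```

```bash
python3 st.py; python3 - <<'E'
from station import ctrl
import cv2,numpy as np
t=ctrl.camera("top")[...,::-1];s=ctrl.camera("scene")[...,::-1]
a=cv2.resize(t[160:230,300:370],(400,400),interpolation=cv2.INTER_CUBIC)
b=cv2.resize(s[140:236,120:216],(400,400),interpolation=cv2.INTER_CUBIC)
cv2.imwrite("pics/near.png",np.hstack([a,b]))
E
```

```text
3.4 [ 451.256 -261.935  161.892] psi 0.23363760633170044 z [-0.    -0.001 -1.   ] q [-0.225  0.232 -0.102  0.001 -1.237  2.029] [0.099 0.896 1.009] 85.60308082581572 0.0
to go (tool) [-0.087 -0.306 67.892]
```

View pics/near.png

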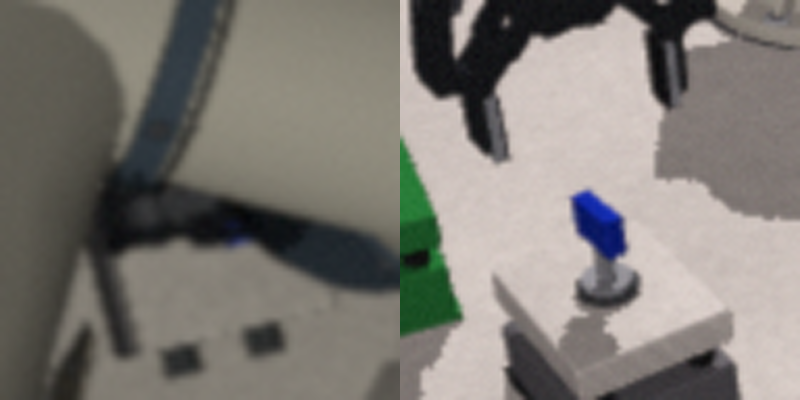

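The scene half shows the wing at (600,225) below and between the open fingers, at (490,150) and (675,100). The pose agrees with the fit, so I descend and grip.

Emit:
servo_tool --moves "0 0 20 0 0 0;0 0 20 0 0 0;0 0 18 0 0 0;0 0 10 0 0 0;0 0 0 0 0 0;0 0 0 0 0 0"

```text
clock: 4.1
tcp_pos: [451.8, -262.1, 94.4]
eef_rot: [[0.972, 0.233, 0.002], [0.233, -0.972, -0.001], [0.001, 0.001, -1.0]]
contact_force: [-0.7, 0.3, 0.1]
width: 85.2
grasp_force: 0.0
```

Emit:
servo_tool --moves "0 0 0 0 0 0;0 0 0 0 0 0;0 0 0 0 0 0;0 0 0 0 0 0;0 0 0 0 0 0;0 0 0 0 0 0;0 0 0 0 0 0;0 0 0 0 0 0;0 0 0 0 0 0;0 0 0 0 0 0" --gripper 0 --grip_force 100

```text
clock: 5.1
tcp_pos: [451.1, -261.8, 93.3]
eef_rot: [[0.972, 0.233, 0.0], [0.233, -0.972, -0.0], [0.0, 0.0, -1.0]]
contact_force: [0.8, 0.1, -0.2]
width: 10.6
grasp_force: 97.4
```

```bash
python3 st.py; python3 - <<'E'
from station import ctrl
import cv2
s=ctrl.camera("scene")[...,::-1]
cv2.imwrite("pics/grip.png",cv2.resize(s[140:236,120:216],(576,576),interpolation=cv2.INTER_CUBIC))
E
```

```text
5.1 [ 451.111 -261.814   93.338] psi 0.2351948236979968 z [ 0. -0. -1.] q [-0.225  0.285 -0.215  0.    -1.07   2.031] [ 0.753  0.133 -0.236] 10.559228009294351 97.4177098274231
to go (tool) [ 0.016 -0.113 -0.662]
```

View pics/grip.png

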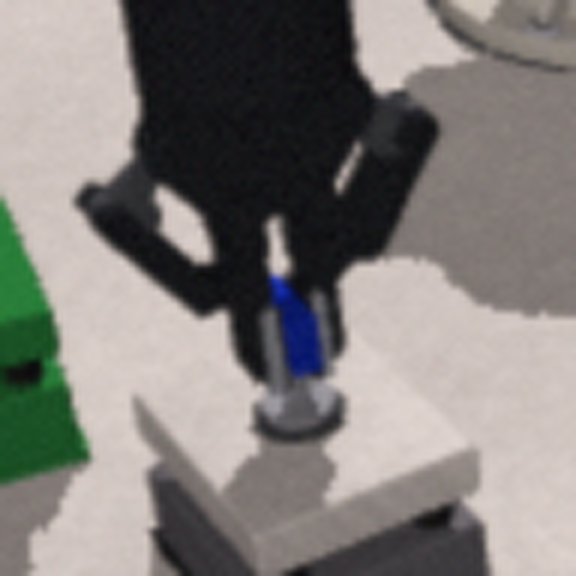

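The wing at (298,330) is held squarely between the pads, with no side force. I press.

Emit:
servo_tool --moves "0 0 3 0 0 0;0 0 3 0 0 0;0 0 2 0 0 0;0 0 2 0 0 0;0 0 0 0 0 0;0 0 0 0 0 0;0 0 0 0 0 0"

```text
clock: 5.85
tcp_pos: [451.3, -261.9, 84.8]
eef_rot: [[0.972, 0.234, 0.001], [0.234, -0.972, -0.001], [0.001, 0.001, -1.0]]
contact_force: [-3.9, 2.3, 12.9]
width: 10.8
grasp_force: 99.1
```

```bash
python3 st.py; python3 -c "
from station import ctrl
import numpy as np
print(ctrl.get_obs()['ft_torque'])"
```

```text
5.85 [ 451.259 -261.934   84.806] psi 0.235754659890312 z [ 0.001 -0.001 -1.   ] q [-0.225  0.293 -0.229  0.001 -1.047  2.031] [-3.919  2.318 12.875] 10.752312853600326 99.10289883613586
to go (tool) [-0.093 -0.254 -9.195]
[1.08580428 1.4799865  0.00907064]
```

Emit:
servo_tool --moves "0 0 1.5 0 0 0;0 0 0 0 0 0;0 0 0 0 0 0.08;0 0 0 0 0 0.08;0 0 0 0 0 0.08;0 0 0 0 0 0.08;0 0 0 0 0 0.08;0 0 0 0 0 0.08;0 0 0 0 0 0;0 0 0 0 0 0"

```text
clock: 6.85
tcp_pos: [451.3, -262.1, 83.6]
eef_rot: [[0.97, -0.242, 0.001], [-0.242, -0.97, -0.001], [0.002, 0.001, -1.0]]
contact_force: [-4.2, 3.2, 14.4]
width: 10.7
grasp_force: 99.4
```

```bash
python3 st.py; python3 -c "
from station import ctrl
import numpy as np
print(ctrl.get_obs()['ft_torque'])"
```

```text
6.85 [ 451.32  -262.076   83.644] psi -0.24417393716053395 z [ 0.001 -0.001 -1.   ] q [-0.225  0.294 -0.231  0.001 -1.044  1.551] [-4.241  3.212 14.425] 10.65778937976588 99.40273404121399
to go (tool) [ -0.288  -0.302 -10.357]
[1.09529976 1.68902679 0.00584116]
```

Force holds at 14 N and the turn is going well (0.48 rad so far). I continue for 1.12 more.

Emit:
servo_tool --moves "0 0 0 0 0 0.1;0 0 0 0 0 0.1;0 0 0 0 0 0.1;0 0 0 0 0 0.1;0 0 0 0 0 0.1;0 0 0 0 0 0.1;0 0 0 0 0 0.1;0 0 0 0 0 0.1;0 0 0 0 0 0.1;0 0 0 0 0 0.1;0 0 0 0 0 0.1;0 0 0 0 0 0.02"

```text
clock: 8.05
tcp_pos: [451.1, -262.2, 83.6]
eef_rot: [[0.202, -0.979, 0.001], [-0.979, -0.202, -0.002], [0.002, -0.001, -1.0]]
contact_force: [-5.3, 2.2, 14.4]
width: 10.7
grasp_force: 99.4
```

Emit:
servo_tool --moves "0 0 0 0 0 0;0 0 0 0 0 0;0 0 0 0 0 0"

```text
clock: 8.35
tcp_pos: [451.2, -262.2, 83.6]
eef_rot: [[0.205, -0.979, 0.001], [-0.979, -0.205, -0.002], [0.002, -0.001, -1.0]]
contact_force: [-4.7, 2.2, 14.9]
width: 11.1
grasp_force: 99.4
```

```bash
python3 st.py; python3 - <<'E'
from station import ctrl
import cv2
s=ctrl.camera("scene")[...,::-1]
cv2.imwrite("pics/turned.png",cv2.resize(s[140:236,120:216],(576,576),interpolation=cv2.INTER_CUBIC))
E
```

```text
8.35 [ 451.158 -262.249   83.635] psi -1.3639501377204508 z [ 0.001 -0.002 -1.   ] q [-0.225  0.294 -0.231  0.002 -1.044  0.431] [-4.731  2.165 14.877] 11.118040769255254 99.40354943275452
to go (tool) [ -0.532  -0.062 -10.366]
```

View pics/turned.png

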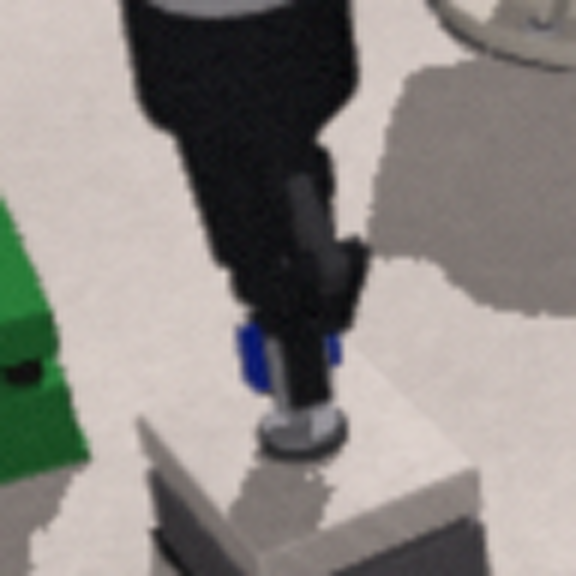

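The wing at (290,355) has turned with the fingers and the cover is sunk. I release and lift.

Emit:
servo_tool --moves "0 0 0 0 0 0;0 0 0 0 0 0;0 0 0 0 0 0;0 0 0 0 0 0;0 0 0 0 0 0;0 0 0 0 0 0" --gripper 0.6

```text
clock: 9.0
tcp_pos: [451.0, -261.7, 81.6]
eef_rot: [[0.204, -0.979, -0.0], [-0.979, -0.204, 0.0], [-0.0, 0.0, -1.0]]
contact_force: [-0.3, 0.2, 0.2]
width: 51.0
grasp_force: 0.0
```

Emit:
servo_tool --moves "0 0 -10 0 0 0;0 0 -20 0 0 0;0 0 -30 0 0 0;0 0 -40 0 0 0;0 0 -40 0 0 0;0 0 0 0 0 0;0 0 0 0 0 0"

```text
clock: 9.7
tcp_pos: [451.6, -261.8, 223.4]
eef_rot: [[0.204, -0.979, 0.003], [-0.979, -0.204, -0.001], [0.001, -0.003, -1.0]]
contact_force: [0.5, -0.0, -1.2]
width: 51.1
grasp_force: 0.0
```

Emit:
servo_tool --moves "-30 0 0 0 0 0;-40 0 0 0 0 0;-40 0 0 0 0 0;-40 0 0 0 0 0;-40 0 0 0 0 0;0 0 0 0 0 0;0 0 0 0 0 0"

```text
clock: 10.4
tcp_pos: [411.7, -75.1, 221.3]
eef_rot: [[0.207, -0.978, -0.001], [-0.978, -0.207, -0.0], [-0.0, 0.001, -1.0]]
contact_force: [0.3, -0.5, 0.2]
width: 51.6
grasp_force: 0.0
```

```bash
python3 st.py; python3 -c "
from fit import fit
x,f=fit([451,-262,116,-1.35]);print(x,f)
from station import ctrl
import cv2
cv2.imwrite('pics/end.png',cv2.resize(ctrl.camera('scene')[...,::-1],(800,600)))"
```

```text
10.4 [411.685 -75.109 221.299] psi -1.362329893387654 z [-0.001 -0.    -1.   ] q [ 0.197 -0.004 -0.219 -0.    -1.357  0.011] [ 0.302 -0.496  0.216] 51.61937070726671 0.0
to go (tool) [190.714  -0.093 127.291]
[ 450.51013089 -261.39385919  115.39157427   -1.34989343] 16.15622329711914
```

View pics/end.png

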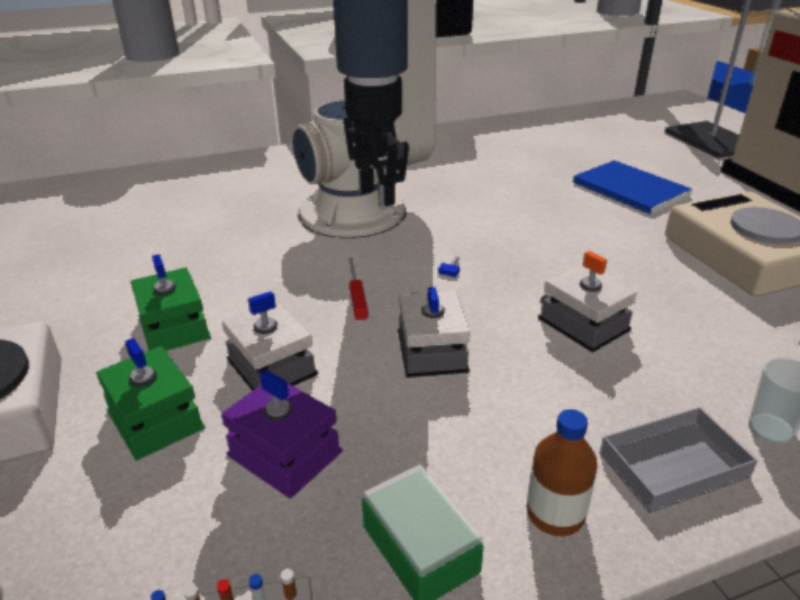

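The wing at (262,303) has turned by about 1.58 rad and stands upright. Nothing else has moved and the robot is clear, so I hand in the job.

```bash
python3 -c "
from station import ctrl
print(ctrl.job_done())"
```

```text
the job is handed in; nothing more can be done
None
```

I gripped the loose blue screw, held it down at 13–15 N, turned it about 1.6 rad clockwise and let go. The other boxes were left untouched, and I handed the job in at about 10.5 s; the thread angle itself can't be read, but the wing's final pose shows a turn of about 1.58 rad.

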